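# Fit the brooder heater's control knob and hold it pressed for lighting

### The arm

A 6-joint arm with a two-finger parallel gripper is mounted at the origin on the work surface. World frame = base frame: x ahead of the robot, y to its left, z up, the work surface at z = 0. Lengths are in m, angles in rad, forces in N, time in s.
With the tool pointing down it reaches from about 0.375 to 0.925 m from the base axis. Payload 5.7 kg.
Tool frame: the origin (TCP) lies at the very end of the fingers, on their centre line; the grasp point (between the pads) lies 19 mm behind it (tcp_to_grasp is the distance from the TCP to the grasp point, in m); z points along the fingers, x is the direction in which the jaws open and shut, and the axes are right-handed (so a half turn about z gives the same grasp; the last joint's range is limited). The gripper opens to 88 mm and grips with 3 to 60 N. Pads are 20 mm wide; open, the fingers measure 115 mm over their backs; the gripper's body (75 mm by 178 mm) begins 61 mm behind the grasp point.
Start: joints at [-1.41, 0.359, 1.51, -0, 1.272, -0.115], TCP at [0.163, -0.577, 0.223] pointing down, gripper open.
Joint ranges: [-2.97, 2.97], [-1.01, 2.36], [0.21, 2.38], [-0.96, 4.11], [0.2, 2.71], [-2.98, 2.98]. Speed limits (rad/s): [2.39, 2.39, 3.14, 3.14, 3.14, 3.14].

### API

Orientations are given as [roll, pitch, yaw] about the fixed x, y, z axes, in that order (R = Rz(yaw) Ry(pitch) Rx(roll)).
In Python, from station import * gives the robot as it stands.
- The arm moves only by the tool move_arm, never from a script. Its argument "steps" is a list of rows, each a list of 6 numbers: the shift along the tool's x, y, z in mm, then the turn, a rotation vector about the tool's x, y, z in degrees. A call has 1 to 20 rows; each row shifts and turns the pose as measured when the row begins, along the tool's axes as they then stand; what a row does not reach is not made up. A row lasts 1/10 s, in which the tool goes at most 50 mm and 8.59 degrees, less where a joint would pass 70% of its speed; a pose out of reach is approached as far as the arm can. A call with a gripper value outside its range is refused whole. "claw" is the opening, from 0 (shut) to 1 (fully open), set as the call begins (left out, the last holds). The fingers move at their own pace and stop on an object; "newtons" is the grip in N (left out, the last holds). Time passes only in rows, so rows that do not move let the fingers close. It gives the time, the measured TCP pose, the force and the opening at its end, in the units of the state.
- get_state(): the state, without advancing time (a new reading comes with each control period).
- grab_frame(name): name is "side" or "top" or "wrist"; returns (picture, depth): 384x512x3 uint8, red, green, blue; 384x512 float32, m along the optical axis (not along the pixel's ray), 0 where there is no reading.
- calibration(name): a dict with "fx", "fy", "cx", "cy" (pixels), "R" (3x3) and "t" (3): a world point X has camera coordinates R X + t. Camera axes: x right, y down, z forward; pixel columns grow to the right and rows downward; lengths in m; the calibration is good to about 2 mm. A picture is of the moment at which its call begins: read the wrist's pose just before it. calibration takes no time and is no camera call; for the wrist camera it gives the pose at the moment of the call.
- hand_in(): hands the job in, once; it reports no verdict.
The state is a dict: "time_s": time; "q": joint angles; "qd": joint speeds; "effort": joint torques, N m; "tool_pos": TCP position; "eef_rot": TCP orientation; "contact_force": force on the tool from outside, world axes, zero at the start; "wrist_torque": the same for the moment, N m; "opening": finger opening in m.
Only numpy, scipy, OpenCV 4.12 (cv2) and the standard library are available. Lean on these libraries where they do the work, as an engineer would, in place of code of your own. Each camera call takes 0.05 s, during which the arm holds its last target. There are 200 camera calls.

### The job

Get the gas brooder heater ready to light. First open its gas supply by turning the yellow wing tap a quarter turn anticlockwise until it clicks over and stays open, in line with the pipe; then take the loose black knob, turn it so that the flat in its bore matches the flat on the valve's D-shaft, push it fully home on the shaft, press it in against the valve's spring and finish still holding it fully pressed in. Leave the drinker, the feeder and the jar of rings where they are.

Things in the scene. Friction and masses are not known exactly. Their poses are not given: they have to be found in the camera images.
- heater: gas brooder heater, steel canopy 280 (x) x 420 (y) mm, flat deck 105 mm above the counter with all controls; does not move. Origin on the counter under its centre, y to its left. On the deck from left to right: blue gas cartridge (top 71 mm above deck, centre 108 mm left of the tap), brass pipe along y, tap, aluminium valve block (40 mm tall, 64 mm black dial plate on it).
- tap_grip (a point): middle of the gas tap's yellow wing handle, on its upright turning axis. The wing is a plate on edge, 46 mm long, 10 mm thick, 30 mm tall; this point is 11 mm below its top edge and 19 mm above its lower edge; the brass body begins 6 mm below that lower edge. Its x axis runs along the wing's 46 mm, z up; it turns with the wing.
- tap (a joint): turn of the tap in rad: 0 closed (wing across the pipe) to 1.571 open (wing in line with the pipe), growing anticlockwise seen from above. Detent: it springs back to closed up to half-way (0.785) and snaps on to open by itself beyond; at most 0.15 N m to get over.
- knob_center (a point): centre (half-way up) of the loose black knob: round, 38 mm across, 34 mm tall, about 40 g, upright on the counter, bore down. The bore goes 16 mm up from the underside, D-shaped, 11 mm across, its flat 2.5 mm from the axis. The x axis points from the axis to the flat; a white pointer line on the knob's top and side marks the same direction. z up along the knob's axis.
- spindle_tip (a point): centre of the top end of the valve's upright steel D-shaft, 10 mm across, rising 30 mm above the dial plate, chamfered over the top 3 mm. Its x axis points at right angles to the flat, which is 2 mm from the axis on that side, as is the dial's white mark. It cannot turn, only slide down; this point goes with it. Knob fully home: bore bottom on the shaft's end, knob's centre 1 mm above this point.
- spindle (a joint): how far the shaft is pressed down, in m: 0 at rest to 0.006 at its stop. Spring: 4 N to start, 10 N at the stop; it comes back up when let go.
- drinker: bird drinker, blue foot and white dome, 113 mm across, 200 mm tall; loose bystander, origin under its centre.
- feeder: grey plastic bird feeder with a conical roof, 130 mm across, 128 mm tall; loose bystander, origin under its centre.
- ring_jar: orange jar of leg rings with a white lid, 62 mm across, 76 mm tall; loose bystander, origin under its centre.
Not all that is in view belongs to the job. Of the things like the part that bears knob_center, leave any that is green or orange; of the rest the larger one is meant.

How it is judged:
By the outcome, as a careful person would: the job done as asked, in the order asked, and still so for the second after the job is handed in, while the arm keeps its last pose, push and grip.
It also fails if it takes over 58 s, if anything falls off the work surface, if the arm or the gripper's body presses on something with over 40 N, if the wrist force passes 120 N, or if a joint passes its speed limit or range.

## Working session

There is one attempt and no reset: what is moved stays moved. The work goes in short steps, Python scripts to look and compute and a tool call to move; the robot and the scene stay as the last step left them, time stands still between calls to the robot, and variables do not carry over. Pictures are saved under pics/ and viewed, about 8 in all and at most 12, crops included, and the job is handed in when it is done.

Besides the shell and the picture viewer there is one more tool, called after ">>>" in YAML: its name, and indented under it one key for each argument. move_arm: Moves the arm, as the interface text tells. Its arguments: {"type":"object","properties":{"steps":{"type":"array"},"claw":{"type":"number"},"newtons":{"type":"number"}},"required":["steps"]}

```bash
mkdir -p pics; cat > h.py <<'E'
from station import *
import numpy as np, cv2
def save(n,im,crop=None,s=1):
    if crop: r0,r1,c0,c1=crop; im=im[r0:r1,c0:c1]
    im=cv2.resize(im,None,fx=s,fy=s,interpolation=cv2.INTER_CUBIC)
    cv2.imwrite(f'pics/{n}.png',im[:,:,::-1])
def ray(c,u,v,z):
    R=np.array(c['R']);t=np.array(c['t']);o=-R.T@t
    d=R.T@np.array([(u-c['cx'])/c['fx'],(v-c['cy'])/c['fy'],1.])
    return o+d*(z-o[2])/d[2]
def cloud(c,D):
    v,u=np.mgrid[:D.shape[0],:D.shape[1]]
    P=np.stack([(u-c['cx'])/c['fx']*D,(v-c['cy'])/c['fy']*D,D],-1)
    return (P-np.array(c['t']))@np.array(c['R'])
def proj(c,X):
    p=np.array(c['R'])@np.array(X)+np.array(c['t']);return p[0]/p[2]*c['fx']+c['cx'],p[1]/p[2]*c['fy']+c['cy']
E
python3 - <<'E'
from h import *
ims=[]
for n in ['top','side']:
    c=calibration(n);im,D=grab_frame(n);np.savez(f'{n}0.npz',im=im,D=D);ims.append(im)
    print(n,c['fx'],-np.array(c['R']).T@c['t'])
save('a_top',ims[0],None,1.5);save('a_side',ims[1],None,1.5)
print(get_state())
E
```

```text
top 364.25110407376735 [ 0.4267253  -0.18278597  1.05545141]
side 362.97223597271494 [ 0.33054805 -0.79895347  0.83763706]
{'time_s': 0.1, 'q': array([-1.41010818e+00,  3.59413997e-01,  1.51129566e+00,  3.07607147e-06,
        1.27248669e+00, -1.15097992e-01]), 'qd': array([ 0.00249127, -0.00104264, -0.00193815,  0.00057099,  0.00106489,
       -0.0006978 ]), 'effort': array([ 2.58709897e-04, -5.16355956e+01, -2.71404612e+01,  6.77117170e-02,
        2.76616635e-02, -4.02772378e-05]), 'tool_pos': array([ 0.16328002, -0.57673035,  0.22191581]), 'eef_rot': array([-3.14140556e+00,  1.59274045e-03, -1.29501095e+00]), 'contact_force': array([ 0.6090242 , -0.10608572,  0.25328625]), 'wrist_torque': array([0.05842789, 0.01590782, 0.02767257]), 'opening': 0.08790355879223548}
```

View pics/a_top.png

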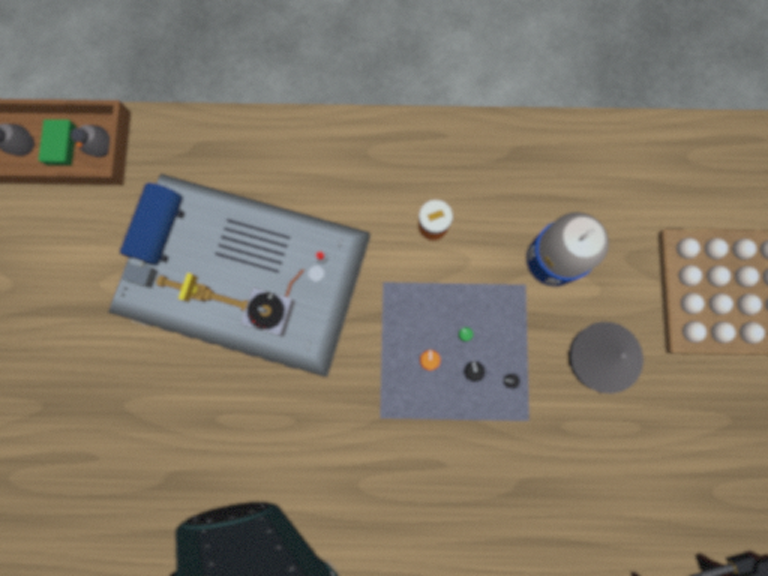

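View pics/a_side.png

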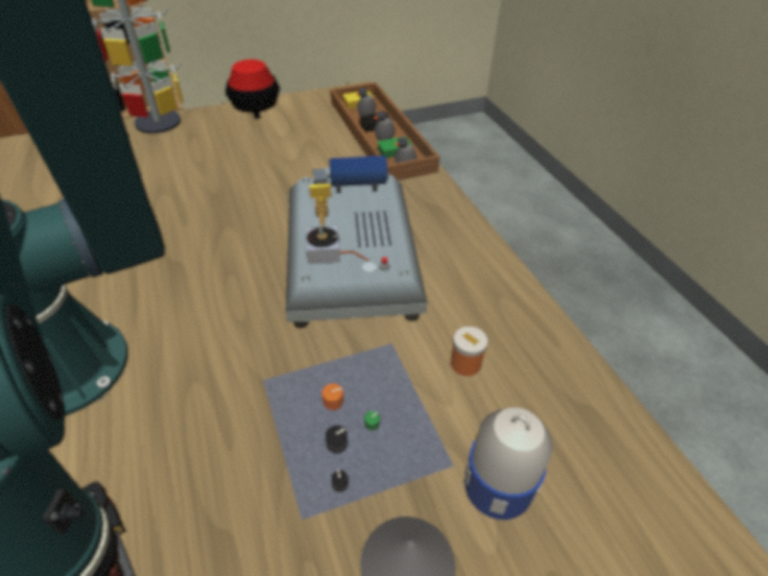

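Picture 1 (top, shown at 1.5x) and picture 2 (side). In the top view the tap wing is at (188,287), the valve dial at (266,311) and the cartridge at (152,224). There are four knobs on the mat: orange (430,360), green (466,334), black larger (474,371) and black smaller (511,381). The larger black one fits, since green and orange are excluded and the larger of the rest is meant. I'll confirm this in a crop.

```bash
python3 - <<'E'
from h import *
d=np.load('top0.npz');im,D=d['im'],d['D'];c=calibration('top');P=cloud(c,D)
hsv=cv2.cvtColor(im,cv2.COLOR_RGB2HSV)
# heater
y0,x0=slice(175,225),slice(95,140)
m=cv2.inRange(hsv,(20,120,100),(35,255,255));m[:170]=0;m[225:]=0;m[:,:115]=0;m[:,135:]=0
v,u=np.nonzero(m);print('wing px',len(u),u.mean(),v.mean(),cv2.minAreaRect(np.c_[u,v].astype(np.float32)))
print('wing z',np.percentile(P[v,u,2],[10,50,90]))
zt=np.percentile(P[v,u,2],90);print('wing',ray(c,u.mean(),v.mean(),zt))
for n,(uu,vv) in dict(dial=(177,207),blue=(101,149),deck=(150,165),knob=(316,247),small=(341,254)).items():
    print(n,P[vv,uu],np.median(P[vv-2:vv+3,uu-2:uu+3,2]))
g=im[:,:,:].max(2)
for n,(uu,vv) in dict(big=(316,247),small=(341,254)).items():
    mm=np.zeros(g.shape,np.uint8);mm[vv-12:vv+13,uu-12:uu+13]=(g[vv-12:vv+13,uu-12:uu+13]<60)*255
    cn=max(cv2.findContours(mm,0,2)[0],key=cv2.contourArea);(a,b),r=cv2.minEnclosingCircle(cn);print(n,a,b,r,ray(c,a,b,0.03),cv2.contourArea(cn))
A=cv2.resize(im[215:265,275:360],(595,350),interpolation=cv2.INTER_CUBIC)
B=cv2.resize(im[170:230,95:205],(595,325),interpolation=cv2.INTER_CUBIC)
save('b',np.vstack([A,B])[:600])
E
```

```text
wing px 164 126.0 191.92073170731706 ((125.17416381835938, 192.5786590576172), (16.429967880249023, 14.521971702575684), 57.9946174621582)
wing z [0.14222703 0.16946171 0.1819681 ]
wing [0.56210368 0.14984391 0.1819681 ]
dial [0.5305621  0.02961772 0.15542366] 0.1507195033819974
blue [0.67177634 0.2255936  0.17168804] 0.17168803804811839
deck [0.64785811 0.11994127 0.1067556 ] 0.10551998386944184
knob [ 0.44044642 -0.33295291  0.03593103] 0.03340768930214486
small [ 0.4226942  -0.40403564  0.0242864 ] 0.024251110677685126
big 315.6785583496094 247.4642791748047 5.864433765411377 [ 0.43923494 -0.33292633  0.03      ] 51.5
small 341.0 253.5 4.031229019165039 [ 0.42408027 -0.40283439  0.03      ] 13.0
```

View pics/b.png

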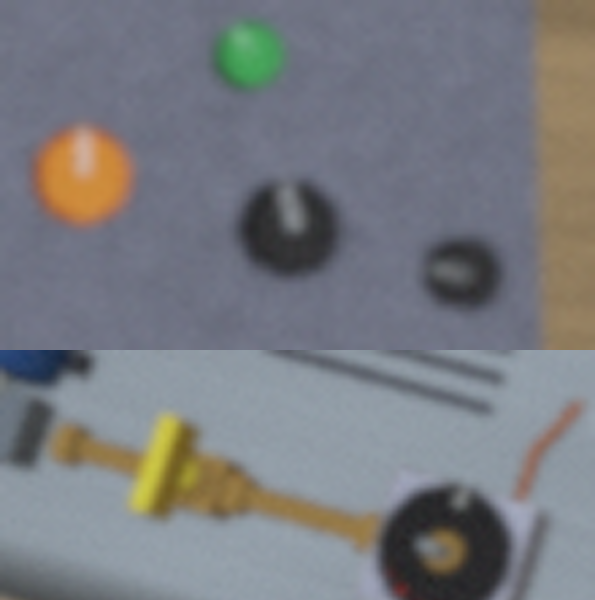

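Picture 3 confirms it: the larger black knob is at crop (289,228) with its pointer towards about +x. The smaller black one at (461,272) is a decoy. The wing lies across the pipe. Next I'll go over the heater for a wrist view.

```bash
cat >> h.py <<'E'
from scipy.spatial.transform import Rotation as Ro
def go(p,yaw=None):
    s=get_state();R=Ro.from_euler('xyz',s['eef_rot'])
    t=R.inv().apply(np.array(p)-s['tool_pos'])*1000
    print('pose',s['tool_pos'].round(4),np.degrees(s['eef_rot']).round(2),'F',s['contact_force'].round(1),'open',round(s['opening'],4),'t',round(s['time_s'],2))
    print('shift',t.round(1),'norm',np.linalg.norm(t).round(1))
    if yaw is not None:
        rv=(R.inv()*Ro.from_euler('xyz',[180,0,yaw],degrees=True)).as_rotvec(degrees=True);print('rot',rv.round(2))
E
python3 - <<'E'
from h import *
go([0.52,0.08,0.34],-107)
c=calibration('wrist');s=get_state();o=-np.array(c['R']).T@c['t'];R=Ro.from_euler('xyz',s['eef_rot'])
print('cam in tool',R.inv().apply(o-s['tool_pos']),'cam axis in tool',R.inv().apply(np.array(c['R'])[2]),c['fx'])
E
```

```text
pose [ 0.1633 -0.5767  0.2219] [-1.7999e+02  9.0000e-02 -7.4200e+01] F [ 0.6 -0.1  0.3] open 0.0879 t 0.1
shift [-535.  -522.1 -117.1] norm 756.6
rot [2.00e-02 9.00e-02 3.28e+01]
cam in tool [-0.00092832 -0.08233774 -0.16267322] cam axis in tool [0.00130342 0.29465599 0.95560251] 276.81134328518647
```

>>> move_arm:
  steps:
    - [-33.4,-32.6,-12,0,0,0]
    - [-33.4,-32.6,-12,0,0,0]
    - [-33.4,-32.6,-12,0,0,0]
    - [-33.4,-32.6,-7,0,0,2]
    - [-33.4,-32.6,-7,0,0,0]
    - [-33.4,-32.6,-7,0,0,0]
    - [-33.4,-32.6,-7,0,0,0]
    - [-33.4,-32.6,-7,0,0,0]
    - [-33.4,-32.6,-7,0,0,0]
    - [-33.4,-32.6,-7,0,0,0]
    - [-33.4,-32.6,-7,0,0,0]
    - [-33.4,-32.6,-6,0,0,0]
    - [-33.4,-32.6,-6,0,0,0]
    - [-33.4,-32.6,-6,0,0,0]
    - [-33.4,-32.6,-4,0,0,0]
    - [-33.4,-32.6,-4,0,0,0]
    - [0,0,0,0,0,8]
    - [0,0,0,0,0,8]
    - [0,0,0,0,0,8]
    - [0,0,0,0,0,7]
  claw: 0.5

```text
time_s: 2.1
tool_pos: [0.5488, 0.0984, 0.3393]
eef_rot: [3.135, 0.005, -1.892]
contact_force: [0.6, 0.2, -0.0]
opening: 0.0442
```

```bash
python3 - <<'E'
from h import *
go([0.52,0.08,0.34],-107)
c=calibration('wrist');im,D=grab_frame('wrist');np.savez('w1.npz',im=im,D=D,**{k:np.array(c[k]) for k in c})
print(proj(c,[0.562,.15,.18]),proj(c,[.53,.03,.15]))
save('w1',im,None,1.5)
E
```

```text
pose [0.5488 0.0984 0.3393] [ 179.61    0.3  -108.4 ] F [ 0.6  0.2 -0. ] open 0.0442 t 2.1
shift [26.5 21.5 -0.7] norm 34.2
rot [ 0.38  0.31 -1.4 ]
(np.float64(215.25861201165287), np.float64(179.12059334736787)) (np.float64(314.0935265763314), np.float64(167.56159573428354))
```

View pics/w1.png

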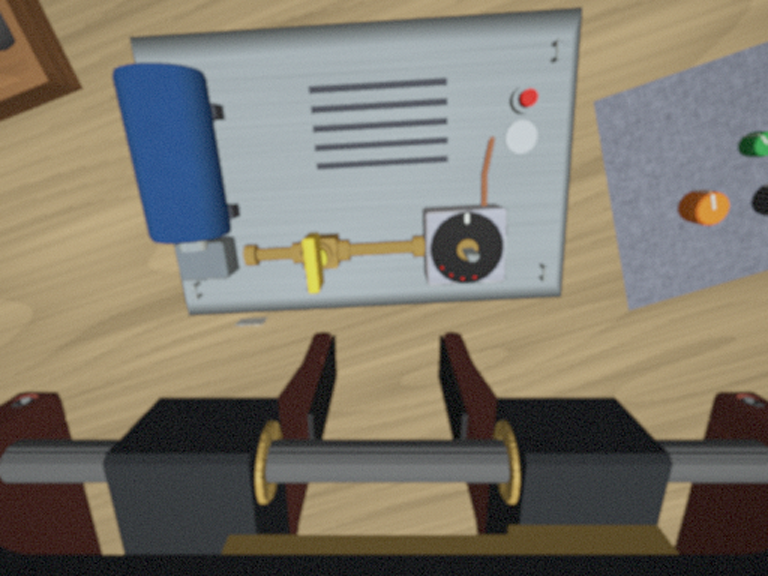

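Picture 4 (wrist, 1.5x): wing from (308,236) to (315,290), dial centre (467,247) with its white mark at (467,217), shaft tip near (474,256). Next I'll measure them with masks and depth.

```bash
cat > meas.py <<'E'
from h import *
d=np.load('w1.npz');im,D=d['im'],d['D'];c={k:d[k] for k in ['fx','fy','cx','cy','R','t']};P=cloud(c,D)
hsv=cv2.cvtColor(im,cv2.COLOR_RGB2HSV)
m=cv2.inRange(hsv,(23,150,120),(35,255,255));m[:150]=0;m[200:]=0;m[:,:195]=0;m[:,225:]=0
v,u=np.nonzero(m);z=P[v,u,2];zt=np.percentile(z,85);print('z pct',np.percentile(z,[10,50,70,85,95]),len(u))
k=z>zt-0.008
Q=P[v[k],u[k]];r=cv2.minAreaRect((Q[:,:2]*1000).astype(np.float32));print('wing top rect mm',r)
V=hsv[:,:,2].astype(int)
mm=(m>0)&(V>V[m>0].max()*0.0+np.percentile(V[m>0],60));v2,u2=np.nonzero(mm)
pts=np.array([ray(c,a,b,zt)[:2] for a,b in zip(u2,v2)]);print('bright rect',cv2.minAreaRect((pts*1000).astype(np.float32)))
# vents: yaw of heater
g=cv2.cvtColor(im,cv2.COLOR_RGB2GRAY)
vm=((g<90)*255).astype(np.uint8);vm[:45]=0;vm[115:]=0;vm[:,:195]=0;vm[:,305:]=0
for cn in cv2.findContours(vm,0,2)[0]:
    if cv2.contourArea(cn)>60:
        w=np.array([ray(c,a,b,.105)[:2] for a,b in cn[:,0]]);l=cv2.fitLine(w.astype(np.float32),2,0,.01,.01).ravel();print('vent ang',np.degrees(np.arctan2(l[1],l[0])))
# dial
dm=((g<70)*255).astype(np.uint8);dm[:135]=0;dm[195:]=0;dm[:,:285]=0;dm[:,340:]=0
cn=max(cv2.findContours(dm,0,2)[0],key=cv2.contourArea);h=cv2.convexHull(cn)
zd=np.median(P[dm>0][:,2]);w=np.array([ray(c,a,b,zd)[:2] for a,b in h[:,0]])
(a,b),rr=cv2.minEnclosingCircle((w*1000).astype(np.float32));e=cv2.fitEllipse((w*1000).astype(np.float32));print('dial',zd,a,b,rr,e)
wm=(g>150)&(hsv[:,:,1]<60);wm[:138]=0;wm[152:]=0;wm[:,:300]=0;wm[:,:305]=0;wm[:,318:]=0
vv,uu=np.nonzero(wm);print('white',list(zip(uu,vv))[:40]);
if len(uu):
    p=ray(c,uu.mean(),vv.mean(),zd);print('mark ang',np.degrees(np.arctan2(p[1]*1000-e[0][1],p[0]*1000-e[0][0])))
X=P[150:185,295:330];i=np.argsort(-X[:,:,2].ravel())[:12];print('highest',X.reshape(-1,3)[i].round(4))
E
python3 meas.py
```

```text
z pct [0.15563964 0.18117593 0.18201295 0.18261588 0.1832893 ] 349
wing top rect mm ((596.79150390625, 126.83377838134766), (27.69089698791504, 121.2384262084961), 42.4228401184082)
bright rect ((568.2636108398438, 157.58529663085938), (6.617767810821533, 40.84523391723633), 74.90576171875)
dial 0.14751180335863834 533.6008911132812 33.14396286010742 30.182443618774414 ((533.4967041015625, 33.10354232788086), (59.29011535644531, 60.02598190307617), 120.79106903076172)
white [(np.int64(316), np.int64(140)), (np.int64(317), np.int64(140)), (np.int64(305), np.int64(141)), (np.int64(317), np.int64(141)), (np.int64(310), np.int64(142)), (np.int64(311), np.int64(142)), (np.int64(312), np.int64(142)), (np.int64(310), np.int64(143)), (np.int64(311), np.int64(143)), (np.int64(312), np.int64(143)), (np.int64(310), np.int64(144)), (np.int64(311), np.int64(144)), (np.int64(312), np.int64(144)), (np.int64(310), np.int64(145)), (np.int64(311), np.int64(145)), (np.int64(312), np.int64(145)), (np.int64(310), np.int64(146)), (np.int64(311), np.int64(146)), (np.int64(312), np.int64(146)), (np.int64(310), np.int64(147)), (np.int64(311), np.int64(147)), (np.int64(312), np.int64(147)), (np.int64(310), np.int64(148)), (np.int64(311), np.int64(148)), (np.int64(312), np.int64(148))]
mark ang -17.03964022457333
highest [[0.6275 0.0727 0.5015]
 [0.6275 0.0727 0.5015]
 [0.6275 0.0727 0.5015]
 [0.6275 0.0727 0.5015]
 [0.6275 0.0727 0.5015]
 [0.6275 0.0727 0.5015]
 [0.6275 0.0727 0.5015]
 [0.6275 0.0727 0.5015]
 [0.5324 0.0301 0.1785]
 [0.5323 0.0338 0.1785]
 [0.5342 0.0358 0.1785]
 [0.5343 0.0321 0.1783]]
```

```bash
cat >> meas.py <<'E'
print('-----')
k=(z>0.178)&(z<0.19);Q=P[v[k],u[k]];print('wing depth',cv2.minAreaRect((Q[:,:2]*1000).astype(np.float32)),Q.mean(0),k.sum())
wm[:,:308]=0;wm[:,314:]=0;n,l=cv2.connectedComponents(wm.astype(np.uint8));vv,uu=np.nonzero(wm)
p=ray(c,uu.mean(),vv.mean(),zd);print('mark ang',np.degrees(np.arctan2(p[1]*1000-e[0][1],p[0]*1000-e[0][0])))
vm=((g<110)*255).astype(np.uint8);vm[:45]=0;vm[115:]=0;vm[:,:200]=0;vm[:,305:]=0
for cn in cv2.findContours(vm,0,2)[0]:
    if cv2.contourArea(cn)>40:
        w=np.array([ray(c,a,b,.105)[:2] for a,b in cn[:,0]]);l=cv2.fitLine((w*1000).astype(np.float32),2,0,.01,.01).ravel();print('vent ang',np.degrees(np.arctan2(l[1],l[0])))
X=P[150:190,295:335].reshape(-1,3);X=X[(X[:,2]>.172)&(X[:,2]<.185)];print('tip',X.mean(0),len(X),np.median(X[:,2]))
go([0.5675,0.157,0.152+.05],-106)
E
python3 meas.py | sed -n '/-----/,$p'
```

```text
-----
wing depth ((569.014892578125, 158.0980224609375), (9.633194923400879, 43.2711296081543), 75.74187469482422) [0.57024539 0.15695568 0.1818787 ] 218
mark ang -15.89489145451137
vent ang 74.73819
vent ang 74.82076
vent ang 74.90534
vent ang 74.79401
vent ang 74.85352
tip [0.53383745 0.03370493 0.17613719] 42 0.1765992305806399
pose [0.5487 0.0983 0.3393] [ 179.6     0.3  -108.74] F [0.3 0.1 0.6] open 0.0439 t 2.15
shift [-6.090e+01  1.000e-01  1.376e+02] norm 150.5
rot [ 0.39  0.31 -2.74]
```

>>> move_arm:
  steps:
    - [-31.5,0,30,0.4,0.3,-3.5]
    - [-31.5,0,40,0,0,0]
    - [0,0,40,0,0,0]
    - [0,0,24,0,0,0]
    - [0,0,0,0,0,0]

```text
time_s: 2.65
tool_pos: [0.5688, 0.1605, 0.2019]
eef_rot: [-3.138, 0.001, -1.824]
contact_force: [-0.4, -0.2, -1.2]
opening: 0.0438
```

```bash
python3 - <<'E'
from h import *
go([0.569,0.158,0.152],-105.2)
c=calibration('wrist');im,D=grab_frame('wrist');save('w2',im,None,1.2)
E
```

```text
pose [0.5688 0.1605 0.2019] [-1.7979e+02  4.0000e-02 -1.0450e+02] F [-0.4 -0.2 -1.2] open 0.0438 t 2.65
shift [ 2.4 -0.6 49.9] norm 50.0
rot [-0.21  0.04  0.7 ]
```

View pics/w2.png

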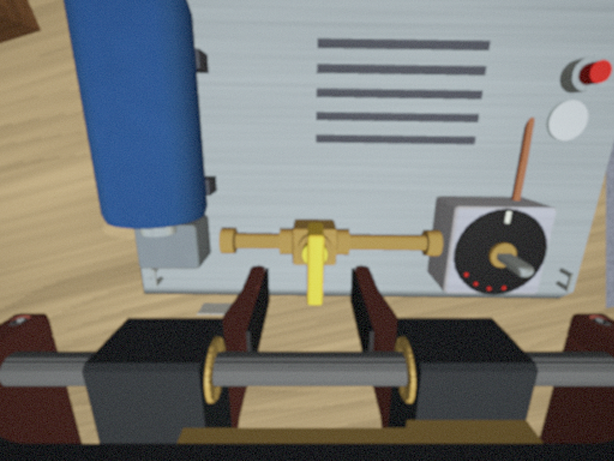

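Picture 5: the wing (315,265) sits centred between the fingers. Descending, gripping and turning.

>>> move_arm:
  steps:
    - [2.4,-0.6,25,0,0,0.7]
    - [0,0,25,0,0,0]
    - [0,0,0,0,0,0]

```text
time_s: 3.0
tool_pos: [0.5739, 0.1578, 0.1579]
eef_rot: [-3.128, 0.005, -1.834]
contact_force: [-0.7, -0.0, -0.3]
opening: 0.0437
```

>>> move_arm:
  steps:
    - [0,0,0,0,0,0]
    - [0,0,0,0,0,0]
    - [0,0,0,0,0,0]
    - [0,0,0,0,0,0]
  claw: 0.05
  newtons: 15

```text
time_s: 3.4
tool_pos: [0.578, 0.1577, 0.1649]
eef_rot: [-3.12, 0.008, -1.833]
contact_force: [-2.0, -8.3, -4.1]
opening: 0.0154
```

```bash
python3 - <<'E'
from h import *
go([0.569,0.158,0.152],-105.2);s=get_state();print(s['qd'],s['wrist_torque'])
E
```

```text
pose [0.578  0.1577 0.1649] [-178.74    0.45 -105.02] F [-2.  -8.3 -4.1] open 0.0154 t 3.4
shift [ 2.2  9.  12.7] norm 15.7
rot [-1.26  0.46  0.17]
[-0.00848859 -0.01244187  0.00689807 -0.02758156  0.01848432 -0.00289497] [-1.34444485  0.49415173 -0.02397737]
```

>>> move_arm:
  steps:
    - [0,4,6,-0.8,0,0]
    - [0,4,6,-0.8,0,0]

```text
time_s: 3.6
tool_pos: [0.5758, 0.1553, 0.1591]
eef_rot: [-3.134, 0.003, -1.83]
contact_force: [0.7, -0.3, 20.1]
opening: 0.0103
```

>>> move_arm:
  steps:
    - [0,0,0,0,0,0]
    - [0,0,0,0,0,0]
  claw: 0.3

```text
time_s: 3.8
tool_pos: [0.5774, 0.155, 0.1612]
eef_rot: [-3.13, 0.005, -1.831]
contact_force: [0.0, 0.2, 1.0]
opening: 0.0224
```

```bash
python3 - <<'E'
from h import *
go([0.569,0.158,0.153],-105.2)
E
```

```text
pose [0.5774 0.155  0.1612] [-179.36    0.27 -104.89] F [0.  0.2 1. ] open 0.0224 t 3.8
shift [-0.6  9.   8.1] norm 12.1
rot [-0.64  0.27  0.31]
```

>>> move_arm:
  steps:
    - [-0.5,5,5,-0.5,0.2,0]
    - [0,5,5,-0.3,0,0.3]
    - [0,3,3,-0.2,0,0]

```text
time_s: 4.1
tool_pos: [0.564, 0.1596, 0.1474]
eef_rot: [3.134, 0.001, -1.836]
contact_force: [-0.3, -0.9, -0.3]
opening: 0.0265
```

>>> move_arm:
  steps:
    - [0,1.5,1.5,-0.3,0,0]
    - [0,1.5,1.5,-0.3,0,0]
    - [0,1,1,-0.2,0,0]
  claw: 0.05

```text
time_s: 4.4
tool_pos: [0.5611, 0.1592, 0.1452]
eef_rot: [3.123, -0.001, -1.835]
contact_force: [-0.5, -0.1, 5.0]
opening: 0.0163
```

```bash
python3 - <<'E'
from h import *
go([0.569,0.158,0.153],-105.2)
E
```

```text
pose [0.5611 0.1592 0.1452] [ 1.7895e+02 -8.0000e-02 -1.0511e+02] F [-0.5 -0.1  5. ] open 0.0163 t 4.4
shift [-0.9 -7.8 -7.9] norm 11.2
rot [ 1.05 -0.08  0.09]
```

>>> move_arm:
  steps:
    - [-0.5,-5,-5,0.8,0,0]
    - [0,-2,-2,0.2,0,0]
  claw: 0.25

```text
time_s: 4.6
tool_pos: [0.5682, 0.1578, 0.1522]
eef_rot: [3.141, -0.001, -1.834]
contact_force: [0.3, -0.2, -0.3]
opening: 0.0217
```

```bash
python3 - <<'E'
from h import *
go([0.569,0.158,0.153],-105.2);print(get_state()['qd'].round(4))
E
```

```text
pose [0.5682 0.1578 0.1522] [ 1.7996e+02 -9.0000e-02 -1.0511e+02] F [ 0.3 -0.2 -0.3] open 0.0217 t 4.6
shift [-0.4 -0.7 -0.8] norm 1.2
rot [ 0.04 -0.09  0.09]
[-0.0043 -0.0036 -0.02   -0.0142  0.0241 -0.0001]
```

>>> move_arm:
  steps:
    - [0,0,0,0,0,0]

```text
time_s: 4.7
tool_pos: [0.5684, 0.1579, 0.1523]
eef_rot: [3.141, -0.001, -1.834]
contact_force: [-1.2, -0.3, -0.2]
opening: 0.022
```

```bash
python3 - <<'E'
from h import *
go([0.569,0.158,0.153],-105.2);print(get_state()['qd'].round(4))
E
```

```text
pose [0.5684 0.1579 0.1523] [ 1.7998e+02 -8.0000e-02 -1.0510e+02] F [-1.2 -0.3 -0.2] open 0.022 t 4.7
shift [-0.2 -0.6 -0.7] norm 0.9
rot [ 0.02 -0.08  0.1 ]
[ 0.0017 -0.0005 -0.0015  0.0008 -0.004   0.0014]
```

>>> move_arm:
  steps:
    - [0,0,0,0,0,0]
    - [0,0,0,0,0,0]
    - [0,0,0,0,0,0]
  claw: 0.0
  newtons: 15

```text
time_s: 5.0
tool_pos: [0.5681, 0.1574, 0.1521]
eef_rot: [3.141, -0.003, -1.834]
contact_force: [0.1, 0.3, 2.5]
opening: 0.0142
```

>>> move_arm:
  steps:
    - [0,0,0,0,0,-8]
    - [0,0,0,0,0,-8]
    - [0,0,0,0,0,-8]
    - [0,0,0,0,0,-8]

```text
time_s: 5.4
tool_pos: [0.5681, 0.1583, 0.1521]
eef_rot: [3.14, 0.0, -1.258]
contact_force: [-0.1, -0.9, 2.7]
opening: 0.0142
```

```bash
python3 - <<'E'
from h import *
go([0.569,0.158,0.153],-15.2);print(get_state()['wrist_torque'].round(3))
E
```

```text
pose [0.5681 0.1583 0.1521] [ 1.7992e+02  1.0000e-02 -7.2060e+01] F [-0.1 -0.9  2.7] open 0.0142 t 5.4
shift [ 0.5 -0.8 -0.9] norm 1.3
rot [ 7.000e-02  5.000e-02 -5.686e+01]
[-0.082  0.058 -0.11 ]
```

>>> move_arm:
  steps:
    - [0.5,-0.5,0,0,0,-8]
    - [0,0,0,0,0,-8]
    - [0,0,0,0,0,-8]
    - [0,0,0,0,0,-8]
    - [0,0,0,0,0,-8]
    - [0,0,0,0,0,-8]
    - [0,0,0,0,0,-8]

```text
time_s: 6.1
tool_pos: [0.567, 0.1594, 0.1521]
eef_rot: [-3.141, 0.005, -0.239]
contact_force: [-1.0, -1.0, 2.2]
opening: 0.0145
```

```bash
python3 - <<'E'
from h import *
go([0.569,0.158,0.153],-15.2);print(get_state()['wrist_torque'].round(3))
c=calibration('wrist');im,D=grab_frame('wrist');save('w3',im,None,1.2)
E
```

```text
pose [0.567  0.1594 0.1521] [-179.95    0.29  -13.67] F [-1.  -1.   2.2] open 0.0145 t 6.1
shift [ 2.3  0.9 -0.9] norm 2.6
rot [-0.05  0.29  1.53]
[-0.2    0.127 -0.182]
```

View pics/w3.png

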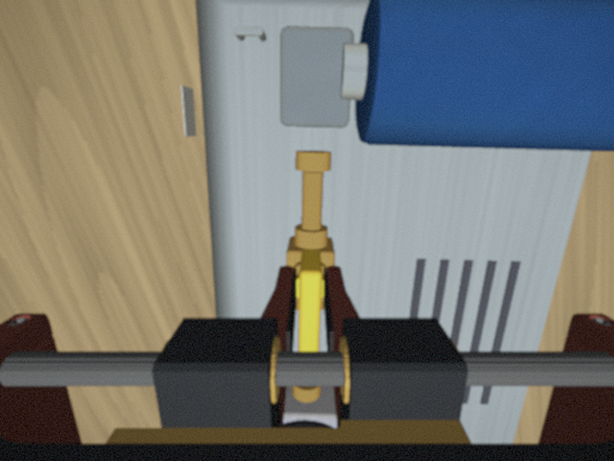

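Picture 6: the wing is in line with the pipe at about (310,310). Releasing, rising clear and moving over to the knob.

>>> move_arm:
  steps:
    - [0,0,0,0,0,0]
    - [0,0,0,0,0,0]
    - [0,0,0,0,0,0]
    - [0,0,-30,0,0,0]
    - [0,0,-40,0,0,0]
    - [0,0,-40,0,0,0]
    - [-1,40,0,0,0,0]
    - [-1,46,0,0,0,0]
    - [-1,46,0,0,0,0]
    - [-1,46,0,0,0,0]
    - [-1,46,0,0,0,0]
    - [-1,46,0,0,0,0]
    - [-1,46,0,0,0,0]
    - [-1,46,0,0,0,0]
    - [0,46,0,0,0,0]
    - [0,46,0,0,0,0]
    - [0,30,0,0,0,0]
    - [0,0,0,0,0,0]
  claw: 0.6

```text
time_s: 7.95
tool_pos: [0.4352, -0.3229, 0.2641]
eef_rot: [-3.14, 0.001, -0.264]
contact_force: [-0.0, 0.6, 0.3]
opening: 0.0525
```

```bash
python3 - <<'E'
from h import *
go([0.439,-0.333,0.2],-13.7)
c=calibration('wrist');im,D=grab_frame('wrist');np.savez('w4.npz',im=im,D=D,**{k:np.array(c[k]) for k in c})
u,v=proj(c,[.439,-.333,.034]);print(u,v);u,v=int(u),int(v)
t,Dt=grab_frame('top');np.savez('top1.npz',im=t,D=Dt)
A=cv2.resize(im,(614,461));T=cv2.resize(t[170:230,95:205],(245,134),interpolation=cv2.INTER_CUBIC)
B=np.zeros((600,640,3),np.uint8);B[:461,:614]=A;B[462:596,:245]=T;save('w4',B)
E
```

```text
pose [ 0.4352 -0.3229  0.2641] [-1.7989e+02  4.0000e-02 -1.5120e+01] F [-0.   0.6  0.3] open 0.0525 t 7.95
shift [ 6.3  8.9 64. ] norm 65.0
rot [-0.11  0.03 -1.42]
261.7654968063335 171.1773260919095
```

View pics/w4.png

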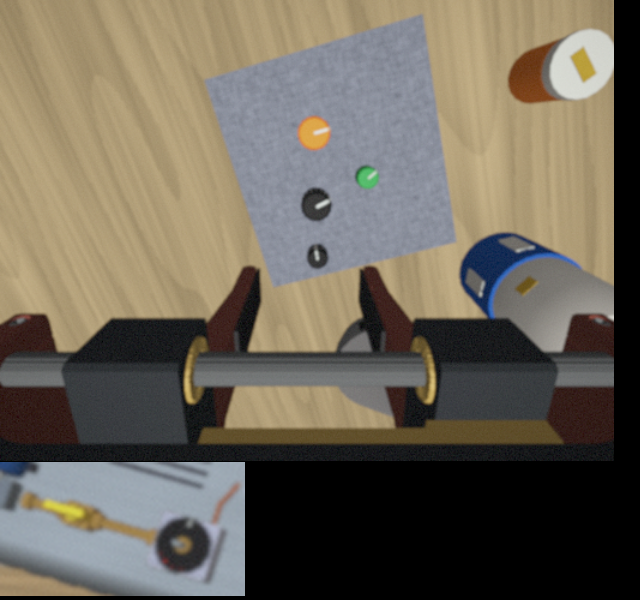

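Picture 7: the tap stays open after release (inset). The target knob is at (316,204) with its pointer to the upper right, and the small black decoy is at (317,256).

```bash
cat > mk.py <<'E'
from h import *
def knob(f,zt=.034,guess=(.439,-.333)):
    d=np.load(f);im,D=d['im'],d['D'];c={k:d[k] for k in ['fx','fy','cx','cy','R','t']};P=cloud(c,D)
    u,v=[int(round(x)) for x in proj(c,[*guess,zt])];r=26
    g=cv2.cvtColor(im,cv2.COLOR_RGB2GRAY);sl=(slice(v-r,v+r),slice(u-r,u+r))
    m=np.zeros_like(g);m[sl]=(g[sl]<75)*255
    m=cv2.morphologyEx(m,cv2.MORPH_CLOSE,np.ones((7,7)))
    cn=max(cv2.findContours(m,0,2)[0],key=cv2.contourArea)
    mask=cv2.drawContours(np.zeros_like(g),[cv2.convexHull(cn)],-1,255,-1)
    print('top z',np.percentile(P[mask>0][:,2],[50,80,90]))
    # top disc: depth within 4mm of top
    T=P[(mask>0)&(P[:,:,2]>zt-.005)&(P[:,:,2]<zt+.006)];(a,b),rr=cv2.minEnclosingCircle((T[:,:2]*1000).astype(np.float32));print('disc',a,b,rr,T[:,:2].mean(0))
    w=(mask>0)&(g>125);vv,uu=np.nonzero(w);W=np.array([ray(c,x,y,zt)[:2]*1000 for x,y in zip(uu,vv)])
    l=cv2.fitLine(W.astype(np.float32),2,0,.01,.01).ravel();q=W.mean(0)-[a,b]
    print('pointer line',np.degrees(np.arctan2(l[1],l[0])),'from centre',np.degrees(np.arctan2(q[1],q[0])),q,len(uu))
    return im,u,v
if __name__=='__main__':
    knob('w4.npz')
    c=np.load('top1.npz');P=cloud(calibration('top'),c['D'])
    for n,(u,v) in dict(drinker=(388,158),feeder=(404,238)).items(): print(n,P[v,u])
E
python3 mk.py
```

```text
top z [0.0343399  0.03512107 0.03552377]
disc 440.5686340332031 -333.7730407714844 18.5579776763916 [ 0.44122713 -0.33271204]
pointer line 13.741328 from centre 4.192655564058371 [8.49429895 0.62268762] 54
drinker [ 0.65455507 -0.48483668  0.19644364]
feeder [ 0.44230132 -0.32525414  0.68648195]
```

>>> move_arm:
  steps:
    - [7.9,8.9,40,0,0,0]
    - [0,0,45,0,0,0]
    - [0,0,45,0,0,0]
    - [0,0,20,0,0,0]
    - [0,0,0,0,0,0]

```text
time_s: 8.55
tool_pos: [0.4462, -0.3229, 0.1121]
eef_rot: [-3.137, -0.005, -0.259]
contact_force: [-0.2, -0.2, 0.3]
opening: 0.0528
```

```bash
python3 - <<'E'
from mk import *
go([0.4405,-0.3335,0.005],-15.1)
c=calibration('wrist');im,D=grab_frame('wrist');np.savez('w5.npz',im=im,D=D,**{k:np.array(c[k]) for k in c})
im,u,v=knob('w5.npz');print(u,v)
save('w5',im,(v-40,v+40,u-55,u+55),6)
E
```

```text
pose [ 0.4462 -0.3229  0.1121] [-179.72   -0.26  -14.84] F [-0.2 -0.2  0.3] open 0.0528 t 8.55
shift [ -3.3  12.2 107. ] norm 107.8
rot [-0.28 -0.26  0.26]
top z [0.0343015  0.03506017 0.0353649 ]
disc 441.1256408691406 -333.1453552246094 18.715476989746094 [ 0.44132844 -0.33217803]
pointer line 14.758609 from centre 1.6480649181682203 [8.27387124 0.23805661] 97
252 211
```

View pics/w5.png

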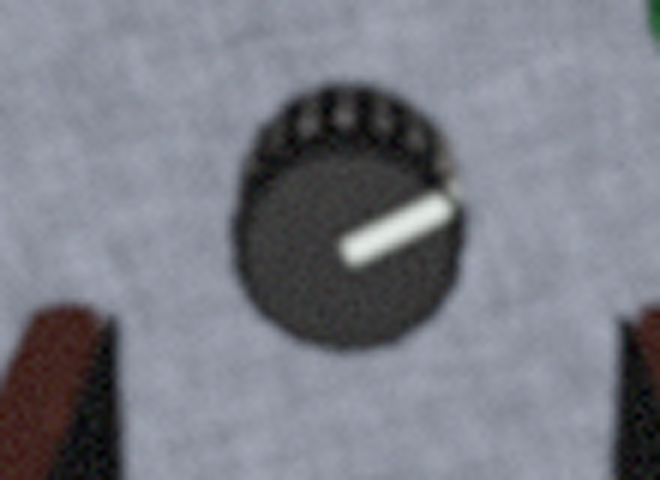

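Picture 8: a close view of the knob. Its top disc centre is at crop (350,250) and the pointer runs from there to (448,203), which gives a yaw of about 14.5°.

```bash
python3 - <<'E'
from h import *
d=np.load('w5.npz');c={k:d[k] for k in ['fx','fy','cx','cy','R','t']}
a=ray(c,252-55+350/6-.5,211-40+250/6-.5,.034);b=ray(c,252-55+448/6-.5,211-40+203/6-.5,.034);print(a,np.degrees(np.arctan2(*(b-a)[1::-1])))
for p in [(237,250),(463,250),(350,352)]: print(ray(c,252-55+p[0]/6-.5,171+p[1]/6-.5,.034))
go([*a[:2],.004],-15)
E
```

```text
[ 0.44120428 -0.33451513  0.034     ] 12.1756996190731
[ 0.42424407 -0.32997417  0.034     ]
[ 0.45817828 -0.33905979  0.034     ]
[ 0.43671096 -0.35122664  0.034     ]
pose [ 0.4466 -0.3233  0.1133] [-179.75   -0.33  -14.83] F [-0.1  0.8  0.6] open 0.0526 t 8.6
shift [ -3.   12.7 109.2] norm 110.0
rot [-0.25 -0.33  0.17]
```

>>> move_arm:
  steps:
    - [-3,12.3,35,-0.25,-0.3,0.2]
    - [0,0,40,0,0,0]
    - [0,0,0,0,0,0]

```text
time_s: 8.9
tool_pos: [0.4462, -0.3352, 0.0425]
eef_rot: [3.137, -0.01, -0.26]
contact_force: [-0.4, 0.4, -0.4]
opening: 0.0525
```

```bash
python3 - <<'E'
from h import *
go([0.4412,-0.334,.006],-15)
E
```

```text
pose [ 0.4462 -0.3352  0.0425] [179.75  -0.55 -14.87] F [-0.4  0.4 -0.4] open 0.0525 t 8.9
shift [-5.5 -0.  36.5] norm 36.9
rot [ 0.25 -0.55  0.12]
```

>>> move_arm:
  steps:
    - [-5.5,0,15,0.25,-0.5,0]
    - [0,0,15,0,0,0]
    - [0,0,4,0,0,0]
    - [0,0,0,0,0,0]

```text
time_s: 9.3
tool_pos: [0.4451, -0.3359, 0.014]
eef_rot: [3.138, -0.008, -0.258]
contact_force: [0.5, 0.0, -0.1]
opening: 0.0524
```

```bash
python3 - <<'E'
from h import *
go([0.4412,-0.334,.006],-15)
E
```

```text
pose [ 0.4451 -0.3359  0.014 ] [179.77  -0.48 -14.78] F [ 0.5  0.  -0.1] open 0.0524 t 9.3
shift [-4.3 -0.8  8. ] norm 9.1
rot [ 0.23 -0.48  0.22]
```

>>> move_arm:
  steps:
    - [-4.3,-0.8,8,0.2,-0.5,0]
    - [0,0,0,0,0,0]

```text
time_s: 9.5
tool_pos: [0.442, -0.3348, 0.0077]
eef_rot: [3.14, -0.002, -0.258]
contact_force: [0.2, 0.7, 0.7]
opening: 0.052
```

```bash
python3 - <<'E'
from h import *
go([0.4412,-0.334,.006],-15)
E
```

```text
pose [ 0.442  -0.3348  0.0077] [ 1.7989e+02 -1.1000e-01 -1.4770e+01] F [0.2 0.7 0.7] open 0.052 t 9.5
shift [-1.  -0.5  1.7] norm 2.0
rot [ 0.11 -0.11  0.23]
```

>>> move_arm:
  steps:
    - [-1,-0.5,1,0,0,0]
    - [0,0,0,0,0,0]
    - [0,0,0,0,0,0]
    - [0,0,0,0,0,0]
  claw: 0.2
  newtons: 30

```text
time_s: 9.9
tool_pos: [0.4415, -0.3345, 0.0077]
eef_rot: [3.139, -0.003, -0.258]
contact_force: [0.2, 0.2, -0.5]
opening: 0.0372
```

```bash
python3 - <<'E'
from h import *
go([0.4412,-0.334,.256],-15)
E
```

```text
pose [ 0.4415 -0.3345  0.0077] [179.85  -0.18 -14.78] F [ 0.2  0.2 -0.5] open 0.0372 t 9.9
shift [ 4.000e-01  2.000e-01 -2.483e+02] norm 248.3
rot [ 0.15 -0.18  0.22]
```

>>> move_arm:
  steps:
    - [0,0,-30,0,0,0]
    - [0,0,-45,0,0,0]
    - [0,0,-45,0,0,0]
    - [0,0,-45,0,0,0]
    - [0,0,-45,0,0,0]
    - [0,0,-25,0,0,0]
    - [0,-30,0,0,0,0]
    - [-1,-45,0,0,0,0]
    - [-1,-45,0,0,0,0]
    - [-1,-45,0,0,0,0]
    - [-1,-45,0,0,0,0]
    - [-1,-45,0,0,0,0]
    - [0,-45,0,0,0,0]
    - [0,-45,0,0,0,0]
    - [0,-33,0,0,0,0]
    - [0,0,0,0,0,7.2]
    - [0,0,0,0,0,7.2]
    - [0,0,0,0,0,7.2]
    - [0,0,0,0,0,7.2]
    - [0,0,0,0,0,0]

```text
time_s: 11.9
tool_pos: [0.5354, 0.0479, 0.2525]
eef_rot: [-3.141, -0.007, -0.78]
contact_force: [-0.4, -0.7, -0.6]
opening: 0.0372
```

```bash
python3 - <<'E'
from h import *
go([0.5337,0.0334,.215],-43.5)
c=calibration('wrist');im,D=grab_frame('wrist');np.savez('w6.npz',im=im,D=D,**{k:np.array(c[k]) for k in c})
s=get_state();R=Ro.from_euler('xyz',s['eef_rot'])
k=s['tool_pos']-R.apply([0,0,.0077+.034-.0154]);k=s['tool_pos']+[0,0,-.0077+.034]
u,v=proj(c,k);print(u,v,k);print(proj(c,[.5337,.0334,.177]))
save('w6',im,(110,384,130,390),2.1)
E
```

```text
pose [0.5354 0.0479 0.2525] [-179.94   -0.4   -44.7 ] F [-0.4 -0.7 -0.6] open 0.0372 t 11.9
shift [ 8.7 11.5 37.5] norm 40.2
rot [-0.05 -0.4  -1.2 ]
258.41512396116593 260.0421201610802 [0.53531984 0.04782333 0.27874737]
(np.float64(267.03254435888147), np.float64(212.06929139645433))
```

View pics/w6.png

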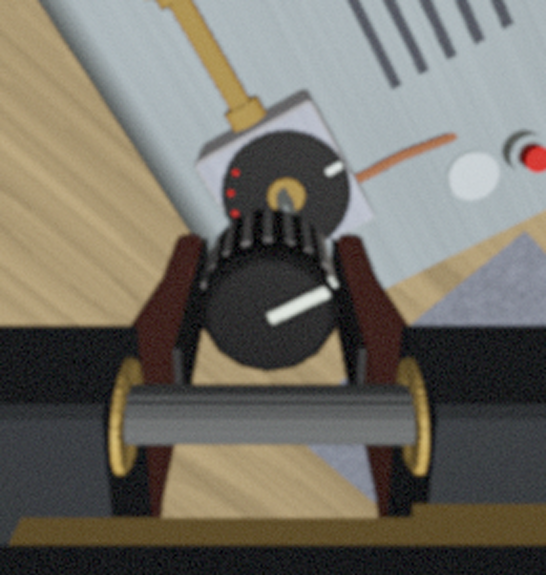

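Picture 9: the knob is in the grip with its pointer from (268,320) to (330,292). The dial mark is at (334,170) and the shaft at (286,195). Comparing the angles.

```bash
cat > cmp.py <<'E'
from h import *
def line(im,c,box,z,thr):
    g=cv2.cvtColor(im,cv2.COLOR_RGB2GRAY);u0,u1,v0,v1=box;m=np.zeros_like(g);m[v0:v1,u0:u1]=(g[v0:v1,u0:u1]>thr)*255
    cn=max(cv2.findContours(m,0,2)[0],key=cv2.contourArea);m=cv2.drawContours(np.zeros_like(g),[cn],-1,255,-1);v,u=np.nonzero(m)
    W=np.array([ray(c,a,b,z)[:2]*1000 for a,b in zip(u,v)],np.float32);l=cv2.fitLine(W,2,0,.01,.01).ravel()
    return (np.degrees(np.arctan2(l[1],l[0]))+90)%180-90,W.mean(0),len(u)
if __name__=='__main__':
    d=np.load('w6.npz');im=d['im'];c={k:d[k] for k in ['fx','fy','cx','cy','R','t']}
    for th in(120,150): print('pointer',line(im,c,(250,290,242,268),.2787,th),'mark',line(im,c,(281,297,184,198),.1475,th))
    g=cv2.cvtColor(im,cv2.COLOR_RGB2GRAY)
    a=ray(c,130+268/2.1,110+308/2.1,.2787);print('knob top centre est',a)
    dm=((g<70)*255).astype(np.uint8);dm[:168]=0;dm[205:]=0;dm[:,:232]=0;dm[:,300:]=0
    cn=max(cv2.findContours(dm,0,2)[0],key=cv2.contourArea);h=cv2.convexHull(cn)[:,0]
    w=np.array([ray(c,x,y,.1475)[:2]*1000 for x,y in h if y<200]);A=np.c_[2*w,np.ones(len(w))];s=np.linalg.lstsq(A,(w**2).sum(1),rcond=None)[0];print('dial fit',s[:2],np.sqrt(s[2]+s[0]**2+s[1]**2))
    m=line(im,c,(281,297,184,198),.1475,150)[1];print('mark from shaft',np.degrees(np.arctan2(m[1]-33.4,m[0]-533.7)),np.hypot(m[1]-33.4,m[0]-533.7))
E
python3 cmp.py
```

```text
pointer (np.float32(-16.22647), array([542.7753 ,  44.86541], dtype=float32), 221) mark (np.float32(-17.47107), array([561.1491  ,  24.676395], dtype=float32), 79)
pointer (np.float32(-16.493576), array([542.7788,  44.8613], dtype=float32), 187) mark (np.float32(-8.888908), array([558.6383  ,  26.047768], dtype=float32), 35)
knob top centre est [0.5364856  0.04963145 0.2787    ]
dial fit [533.52892655  33.47137903] 30.035868568852834
mark from shaft -16.426413 25.999496
```

>>> move_arm:
  steps:
    - [4.5,6,15,0,-0.4,-1]
    - [4.3,5.7,10,0,0,0]
    - [0,0,10,0,0,0]
    - [0,0,0,0,0,0]

```text
time_s: 12.35
tool_pos: [0.5335, 0.0325, 0.2163]
eef_rot: [-3.14, -0.0, -0.75]
contact_force: [-0.1, -0.1, -0.4]
opening: 0.0372
```

```bash
cat > chk.py <<'E'
from h import *
import sys
go([0.5336,0.0334,float(sys.argv[1])],-43.7);print('T',get_state()['wrist_torque'].round(2))
E
python3 chk.py .195
```

```text
pose [0.5335 0.0325 0.2163] [-1.7991e+02 -2.0000e-02 -4.2970e+01] F [-0.1 -0.1 -0.4] open 0.0372 t 12.35
shift [-0.6 -0.6 21.3] norm 21.3
rot [-0.09 -0.02  0.73]
T [-0.06  0.02 -0.02]
```

>>> move_arm:
  steps:
    - [-0.6,-0.6,12,0,0,0.5]
    - [0,0,12,0,0,0]
    - [0,0,3,0,0,0]
    - [0,0,0,0,0,0]

```text
time_s: 12.75
tool_pos: [0.5336, 0.0339, 0.187]
eef_rot: [-3.14, -0.0, -0.759]
contact_force: [-0.4, 0.7, -0.0]
opening: 0.0374
```

```bash
python3 chk.py .185
```

```text
pose [0.5336 0.0339 0.187 ] [-1.799e+02 -1.000e-02 -4.346e+01] F [-0.4  0.7 -0. ] open 0.0374 t 12.75
shift [0.3 0.4 2. ] norm 2.0
rot [-0.1  -0.01  0.24]
T [-0.02 -0.01  0.  ]
```

>>> move_arm:
  steps:
    - [0.3,0.4,3,0,0,0]
    - [0,0,2,0,0,0]

```text
time_s: 12.95
tool_pos: [0.534, 0.0335, 0.182]
eef_rot: [-3.139, -0.001, -0.758]
contact_force: [0.6, 0.8, -0.5]
opening: 0.0377
```

```bash
python3 chk.py .170
```

```text
pose [0.534  0.0335 0.182 ] [-1.7988e+02 -4.0000e-02 -4.3440e+01] F [ 0.6  0.8 -0.5] open 0.0377 t 12.95
shift [-0.2  0.4 12. ] norm 12.0
rot [-0.12 -0.04  0.26]
T [-0.06 -0.04  0.  ]
```

>>> move_arm:
  steps:
    - [0,0,3,0,0,0]
    - [0,0,2,0,0,0]

```text
time_s: 13.15
tool_pos: [0.5341, 0.0336, 0.177]
eef_rot: [-3.139, -0.001, -0.758]
contact_force: [-0.9, -0.4, 0.8]
opening: 0.0375
```

```bash
python3 chk.py .170
```

```text
pose [0.5341 0.0336 0.177 ] [-1.7986e+02 -6.0000e-02 -4.3430e+01] F [-0.9 -0.4  0.8] open 0.0375 t 13.15
shift [-0.3  0.5  7. ] norm 7.0
rot [-0.14 -0.06  0.27]
T [-0.02  0.09  0.02]
```

>>> move_arm:
  steps:
    - [0,0,3,0,0,0]
    - [0,0,2,0,0,0]
  newtons: 50

```text
time_s: 13.35
tool_pos: [0.5341, 0.0336, 0.1717]
eef_rot: [-3.139, -0.001, -0.758]
contact_force: [0.4, -0.8, -1.2]
opening: 0.037
```

```bash
python3 chk.py .170
```

```text
pose [0.5341 0.0336 0.1717] [-1.7985e+02 -7.0000e-02 -4.3430e+01] F [ 0.4 -0.8 -1.2] open 0.037 t 13.35
shift [-0.2  0.5  1.7] norm 1.8
rot [-0.15 -0.07  0.27]
T [ 0.01 -0.01  0.  ]
```

>>> move_arm:
  steps:
    - [0,0,2,0,0,0]
    - [0,0,2,0,0,0]

```text
time_s: 13.55
tool_pos: [0.5341, 0.0336, 0.1676]
eef_rot: [-3.139, -0.001, -0.758]
contact_force: [-2.1, -0.0, 3.8]
opening: 0.0374
```

```bash
python3 chk.py .164
```

```text
pose [0.5341 0.0336 0.1676] [-1.7985e+02 -7.0000e-02 -4.3430e+01] F [-2.1 -0.   3.8] open 0.0374 t 13.55
shift [-0.2  0.5  3.6] norm 3.6
rot [-0.15 -0.07  0.27]
T [-0.01  0.24 -0.03]
```

>>> move_arm:
  steps:
    - [0,0,2,0,0,0]
    - [0,0,2,0,0,0]

```text
time_s: 13.75
tool_pos: [0.5342, 0.0336, 0.1642]
eef_rot: [-3.139, -0.002, -0.758]
contact_force: [-2.7, 1.0, 7.9]
opening: 0.0378
```

```bash
python3 chk.py .162
```

```text
pose [0.5342 0.0336 0.1642] [-1.7984e+02 -9.0000e-02 -4.3430e+01] F [-2.7  1.   7.9] open 0.0378 t 13.75
shift [-0.3  0.6  2.2] norm 2.3
rot [-0.16 -0.09  0.27]
T [0.01 0.48 0.04]
```

>>> move_arm:
  steps:
    - [0,0,2,0,0,0]
    - [0,0,2,0,0,0]
    - [0,0,2,0,0,0]

```text
time_s: 14.05
tool_pos: [0.5344, 0.0337, 0.1618]
eef_rot: [-3.138, -0.003, -0.758]
contact_force: [-8.0, 0.8, 25.0]
opening: 0.037
```

```bash
python3 chk.py .162
```

```text
pose [0.5344 0.0337 0.1618] [-1.7978e+02 -1.5000e-01 -4.3420e+01] F [-8.   0.8 25. ] open 0.037 t 14.05
shift [-0.4  0.8 -0.2] norm 0.9
rot [-0.22 -0.15  0.28]
T [ 0.07  1.54 -0.01]
```

The force jumped to 25 N at z 0.162, so the shaft is on its stop. One check of the seated knob, the tap and the hold.

```bash
python3 - <<'E'
from h import *
from cmp import line
c=calibration('wrist');im,D=grab_frame('wrist');t,_=grab_frame('top');s,_=grab_frame('side')
for i in range(3): grab_frame('top')
go([.5336,.0334,.162],-43.7)
B=np.zeros((600,800,3),np.uint8);B[:575,:546]=cv2.resize(im[110:384,130:390],(546,575))
B[:200,550:800]=cv2.resize(t[160:240,80:180],(250,200));B[205:455,550:800]=cv2.resize(s[90:200,170:280],(250,250));save('fin',B)
kz=get_state()['tool_pos'][2]+.0263;print(line(im,c,(250,290,242,268),kz,130),proj(c,[.5337,.0334,kz]))
P=cloud(c,D)[240:275,245:272];print('knob top z',np.percentile(P[:,:,2],[20,50,80]))
E
```

```text
pose [0.5344 0.0336 0.1619] [-1.7978e+02 -1.7000e-01 -4.3420e+01] F [-6.8 -0.3 18.4] open 0.037 t 14.35
shift [-0.4  0.7 -0.1] norm 0.8
rot [-0.22 -0.17  0.28]
(np.float32(-14.512756), array([542.0228 ,  30.85114], dtype=float32), 217) (np.float64(257.5410773038684), np.float64(261.0869360235631))
knob top z [0.18857012 0.18907848 0.18957932]
```

View pics/fin.png

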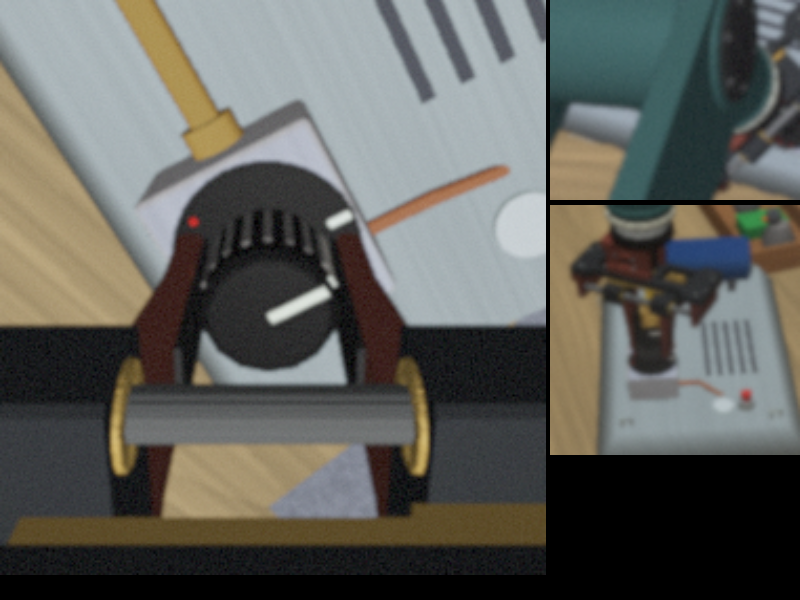

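Picture 10: the knob is seated on the dial at (268,315), and its pointer (−14.5°) matches the dial mark (−15 to −16°). Its top is at 0.189 m, against 0.1895 expected when fully pressed. The force fell from 25 to 18 N, so I'll push once more and see if it holds.

>>> move_arm:
  steps:
    - [0,0,2.5,0,0,0]

```text
time_s: 14.45
tool_pos: [0.5344, 0.0337, 0.1618]
eef_rot: [-3.137, -0.004, -0.758]
contact_force: [-8.3, 0.5, 26.1]
opening: 0.0373
```

```bash
python3 - <<'E'
from h import *
for i in range(12):
    grab_frame('top')
    if i%3==2: s=get_state();print(s['contact_force'].round(1),s['tool_pos'].round(4),s['time_s'])
E
```

```text
[-7.5  0.9 21.4] [0.5345 0.0337 0.1619] 14.6
[-7.3  0.5 22.4] [0.5345 0.0337 0.1619] 14.75
[-7.3 -0.2 22.3] [0.5344 0.0337 0.1618] 14.9
[-7.5 -0.  21.7] [0.5345 0.0337 0.1618] 15.05
```

Steady at about 22 N on the stop. Handing in.

```bash
python3 -c "
from station import *
print(hand_in())"
```

```text
the job is handed in; nothing more can be done
None
```

The heater is ready to light, and I handed the job in at about 15 s of the 58 s allowed.

- **Tap:** I turned the yellow wing a quarter turn anticlockwise. A picture taken after letting go shows it still open, in line with the pipe.
- **Knob:** I took the larger black knob and turned it to the dial mark. It slid down the D-shaft without resistance until the bore bottomed, and I then pressed it onto the spring's stop.

**Last checks:**
- **Press:** the downward push held steady at about 22 N for 0.6 s with the tool not moving; the spring needs 10 N at its stop.
- **Depth:** the knob's top measured 0.189 m, against 0.1895 m expected when fully pressed.
- **Alignment:** the pointer was at −14.5° and the dial mark at −15° to −16°.

**Disagreements and gaps:**
- A sideways push of about 7 N remains on the held knob.
- The first descent onto the tap was up to 9 mm off. I closed on the wing once there, then reopened, corrected and regripped before turning it.
- The final top view was blocked by the arm, so I did not see the tap again after fitting the knob.
- I did not check the drinker, feeder and jar at the end. I never moved near enough to touch them.

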